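# Set out the spice tins by size

## Task

Set the four lidded metal tins out on the wooden board in order of size, each standing upright on the middle of its own rubber pad: the smallest on the pad nearest the red kitchen timer, the largest on the pad farthest from it. Leave the timer where it stands.

Things in the scene. Friction and masses are not known exactly. Their poses are not given: they have to be found in the camera images.
- tin_29_center (a point): plain round metal tin with a closed lid, 29 mm in diameter, 42 mm high, straight-sided, standing upright, at most 0.13 kg; the point is its centre, half-way up (21 mm above its foot and below its top), z axis up. The lid does not come off. It can be gripped round the outside. It is the smallest of four tins that are alike but for their diameters (29, 41, 53, 65 mm).
- tin_41_center (a point): plain round metal tin with a closed lid, 41 mm in diameter, 42 mm high, straight-sided, standing upright, at most 0.13 kg; the point is its centre, half-way up (21 mm above its foot and below its top), z axis up. The lid does not come off. It can be gripped round the outside. It is the second smallest of four tins that are alike but for their diameters (29, 41, 53, 65 mm).
- tin_53_center (a point): plain round metal tin with a closed lid, 53 mm in diameter, 42 mm high, straight-sided, standing upright, at most 0.13 kg; the point is its centre, half-way up (21 mm above its foot and below its top), z axis up. The lid does not come off. It can be gripped round the outside. It is the second largest of four tins that are alike but for their diameters (29, 41, 53, 65 mm).
- tin_65_center (a point): plain round metal tin with a closed lid, 65 mm in diameter, 42 mm high, straight-sided, standing upright, at most 0.13 kg; the point is its centre, half-way up (21 mm above its foot and below its top), z axis up. The lid does not come off. It can be gripped round the outside. It is the largest of four tins that are alike but for their diameters (29, 41, 53, 65 mm).
- board: light wooden board fixed to the table, 88 x 350 x 10 mm; origin at the centre of its underside, y along its length, x across it; its four pads are centred on its long middle line (x = 0) at y = -127.5, -42.5, +42.5 and +127.5 mm.
- pad_a: one of the four like round dark rubber pads fixed in a row on the wooden board, 74 mm in diameter, 2.5 mm thick; origin at the centre of its underside (10 mm above the table), so its top is 12.5 mm above the table. Which pad has which place in the row changes from start to start.
- pad_b: one of the four like round dark rubber pads fixed in a row on the wooden board, 74 mm in diameter, 2.5 mm thick; origin at the centre of its underside (10 mm above the table), so its top is 12.5 mm above the table. Which pad has which place in the row changes from start to start.
- pad_c: one of the four like round dark rubber pads fixed in a row on the wooden board, 74 mm in diameter, 2.5 mm thick; origin at the centre of its underside (10 mm above the table), so its top is 12.5 mm above the table. Which pad has which place in the row changes from start to start.
- pad_d: one of the four like round dark rubber pads fixed in a row on the wooden board, 74 mm in diameter, 2.5 mm thick; origin at the centre of its underside (10 mm above the table), so its top is 12.5 mm above the table. Which pad has which place in the row changes from start to start.
- kitchen_timer: round wind-up kitchen timer with a red upper half, 65 mm in diameter, 46 mm high, standing loose on the table just beyond one end of the wooden board (which end changes; a small square amber jar, 74 mm high, stands beyond the other); origin at the centre of its underside.
Mind the look-alikes: they are no part of the job. What is shaped like the part that bears tin_41_center but blue or green is not meant.

How it is judged (in metres and radians):
At the end, for the whole second after the job is handed in: Counted from the timer's end, the tins of 29, 41, 53 and 65 mm stand on the first, second, third and fourth pad, each centre within 12 mm of the pad's centre both along and across the board, upright within 0.1 rad, resting on the pad (height within 5 mm) and at rest (((y of kitchen_timer in the frame of board above 0 m and y of tin_29_center in the frame of board between 0.1155 and 0.1395 m and y of tin_41_center in the frame of board between 0.0305 and 0.0545 m and y of tin_53_center in the frame of board between -0.0545 and -0.0305 m and y of tin_65_center in the frame of board between -0.1395 and -0.1155 m) or (y of kitchen_timer in the frame of board below 0 m and y of tin_29_center in the frame of board between -0.1395 and -0.1155 m and y of tin_41_center in the frame of board between -0.0545 and -0.0305 m and y of tin_53_center in the frame of board between 0.0305 and 0.0545 m and y of tin_65_center in the frame of board between 0.1155 and 0.1395 m)) and x of tin_29_center in the frame of board between -0.012 and 0.012 m and height (world z) of tin_29_center between 0.0285 and 0.0385 m and angle between each of tin_29_center, tin_41_center, tin_53_center, tin_65_center's own z axis and vertical below 0.1 rad and linear speed of each of tin_29, tin_41, tin_53, tin_65 below 0.02 m/s and x of tin_41_center in the frame of board between -0.012 and 0.012 m and height (world z) of tin_41_center between 0.0285 and 0.0385 m and x of tin_53_center in the frame of board between -0.012 and 0.012 m and height (world z) of tin_53_center between 0.0285 and 0.0385 m and x of tin_65_center in the frame of board between -0.012 and 0.012 m and height (world z) of tin_65_center between 0.0285 and 0.0385 m); the robot touches nothing.
It fails at once if the kitchen timer is shifted by more than 20 mm (distance of kitchen_timer from where it was at the start of the episode above 0.02 m).
It also fails if it takes over 96 s, if anything falls off the work surface, if the arm or the gripper's body presses on something with over 40 N, if the wrist force passes 120 N, or if a joint passes its speed limit or range.

## Robot

A 6-joint arm with a two-finger parallel gripper is mounted at the origin on a cart in front of the work surface, level with it; the furniture and walls round the work are solid. World frame = base frame: x ahead of the robot, y to its left, z up, the work surface at z = 0. Lengths are in mm, angles in degrees, forces in N, time in s.
With the tool pointing down it reaches from about 300 to 825 mm from the base axis. Payload 5.4 kg.
Tool frame: the origin (TCP) lies midway between the tips of the shut fingers; the grasp point (between the pads) lies 19 mm behind it; z points along the fingers, y is the direction in which the jaws open and shut (so a half turn about z gives the same grasp; the last joint's range is limited). The gripper opens to 92 mm and grips with 3 to 60 N. Pads are 20 mm wide; open, the fingers measure 128 mm over their backs; the gripper's body (75 mm by 189 mm) begins 69 mm behind the grasp point.
Start: joints at [53.566, 9.076, 91.501, -0, 79.423, -12.038], TCP at [237.511, 523.636, 214.601] pointing down, gripper open.
Joint ranges: [-166.64, 166.64], [-54.1, 131.32], [10.49, 154.53], [-73.88, 253.88], [9.74, 151.15], [-171.62, 171.62]. Speed limits (degrees/s): [147.25, 147.25, 180, 180, 180, 180].

## Interface

Orientations are given as a 3x3 rotation matrix whose columns are the frame's x, y, z axes.
In Python, from station import ctrl, vision gives the robot as it stands.
- The arm moves only by the tool play_rows, never from a script. Its argument "steps" is a list of rows, each a list of 2 entries, a list of its own where there are three numbers: the shift along the tool's x, y, z in cm, then the turn, a rotation vector about the tool's x, y, z in degrees. In form: [[[tx, ty, tz], [rx, ry, rz]], ...]. A call has 1 to 5 rows; each row is the pose to reach, as a shift and turn from the pose measured when the call began, along the tool's axes at that moment; what a row does not reach only later rows make up. A row lasts 1/12 s, in which the tool goes at most 41.7 mm and 7.16 degrees, less where a joint would pass 70% of its speed; a pose out of reach is approached as far as the arm can. A call with a gripper value outside its range is refused whole. "fingers" is the gripper command: -1 is fully open, 1 is shut, values between are in proportion, set as the call begins (left out, the last holds). The fingers move at their own pace and stop on an object; the grip force is fixed at half the most. Time passes only in rows, so rows that repeat a pose let the fingers close. It gives the time, the measured TCP pose, the force and the opening at its end, in the units of the state.
- ctrl.get_obs(): the state, without advancing time (a new reading comes with each control period).
- vision.grab_frame(name): name is "scene" or "side" or "wrist"; returns a dict with "pixels" (420x560x3 uint8, blue, green, red), "mtx" (3x3 intrinsics, pixels), "D" ([k1, k2, p1, p2, k3] as OpenCV has them; the pictures are not rectified), "R" (3x3) and "t" (3): a world point X has camera coordinates R X + t; the wrist camera has in their place "mount" (4x4, takes a point from camera to tool coordinates, whose origin is the TCP and whose axes are the flange's). Camera axes: x right, y down, z forward; pixel columns grow to the right and rows downward; lengths in mm; the calibration is good to about 2 mm. A picture is of the moment at which its call begins: read the wrist's pose just before it. There is no depth.
- ctrl.close_job(): hands the job in, once; it reports no verdict.
The state is a dict: "time": time; "q": joint angles; "qvel": joint speeds; "joint_torque": joint torques, N m; "tcp_pos": TCP position; "tcp_rot": TCP orientation; "force": force on the tool from outside, world axes, zero at the start; "ft_torque": the same for the moment, N m; "opening": finger opening in mm.
Only numpy, scipy, OpenCV 4.12 (cv2) and the standard library are available. Lean on these libraries where they do the work, as an engineer would, in place of code of your own. Each camera call takes 0.05 s, during which the arm holds its last target. There are 200 camera calls.

## Working session

There is one attempt and no reset: what is moved stays moved. The work goes in short steps, Python scripts to look and compute and a tool call to move; the robot and the scene stay as the last step left them, time stands still between calls to the robot, and variables do not carry over. Pictures are saved under pics/ and viewed, about 12 in all and at most 16, crops included, and the job is handed in when it is done.

Besides the shell and the picture viewer there is one more tool, called after "Emit:" in YAML: its name, and indented under it one key for each argument. play_rows: Moves the arm, as the interface text tells. Its arguments: {"type":"object","properties":{"steps":{"type":"array","items":{"type":"array"}},"fingers":{"type":"number"}},"required":["steps"]}

```bash
mkdir -p pics
python3 - <<'E'
from station import ctrl,vision
import cv2,numpy as np
o=ctrl.get_obs(); print(o['time'],o['tcp_pos'],o['tcp_rot'],o['opening'])
for n in ['scene','side']:
    f=vision.grab_frame(n); cv2.imwrite(f'pics/{n}0.png',f['pixels']); np.savez(f'{n}.npz',**f)
    print(n,f['mtx'],f['D'],f['R'],f['t'])
f=vision.grab_frame('wrist');print(f['mount'],f['mtx'],f['D'])
E
```

```text
0.0 [237.15602115 523.1456478  213.62171935] [[-9.10697756e-01  4.13071811e-01 -1.12957851e-03]
 [ 4.13073143e-01  9.10696656e-01 -1.47645944e-03]
 [ 4.18819601e-04 -1.81120684e-03 -9.99998272e-01]] 91.9236203703259
scene [[417.73092266   0.         276.23441068]
 [  0.         417.73092266 209.59080788]
 [  0.           0.           1.        ]] [-0.02096858  0.          0.          0.          0.        ] [[ 0.80209601 -0.59683149  0.0208364 ]
 [-0.37185977 -0.52644384 -0.76457648]
 [ 0.46729251  0.60551553 -0.64419613]] [-425.6711577   213.80989623  792.52802299]
side [[435.46833402   0.         282.75109005]
 [  0.         435.46833402 210.587186  ]
 [  0.           0.           1.        ]] [-0.07011939  0.          0.          0.          0.        ] [[ 0.9872679  -0.15830508  0.0155436 ]
 [-0.06580147 -0.49541631 -0.86615983]
 [ 0.14481805  0.854109   -0.49952532]] [-491.87169087   74.81464385 1046.82159366]
[[ 1.89439544e-04 -9.61155651e-01 -2.76006846e-01  7.69611522e+01]
 [ 9.99999979e-01  2.04546641e-04 -2.59472549e-05 -5.18419486e-01]
 [ 8.13956239e-05 -2.76006835e-01  9.61155669e-01 -1.71032880e+02]
 [ 0.00000000e+00  0.00000000e+00  0.00000000e+00  1.00000000e+00]] [[310.14940812   0.         284.2116787 ]
 [  0.         310.14940812 207.06683482]
 [  0.           0.           1.        ]] [-0.04556395  0.          0.          0.          0.        ]
```

View pics/scene0.png

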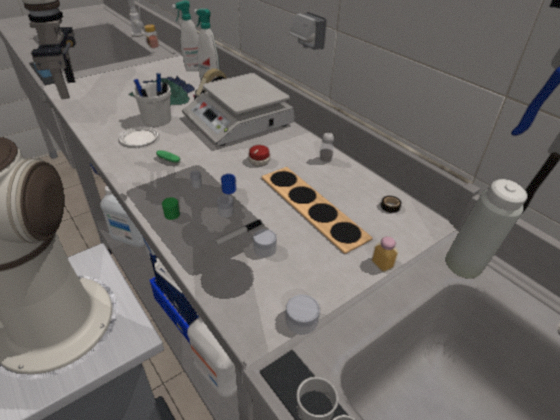

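View pics/side0.png

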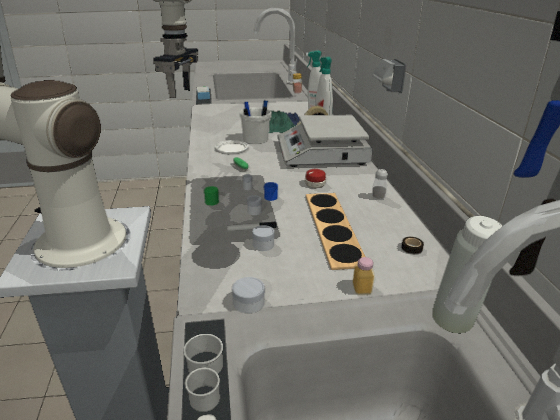

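Scene: the red timer is at (259,154) and the amber jar at (385,255). The pads run along the board from (284,178) to (347,233). Silver tin candidates are (303,308), (264,240), (232,205) and (195,178). The look-alikes are the blue tin (229,184), the green tin (171,208) and the dark roll (391,204). Next is a close crop, plus a helper for rays.

```bash
cat > h.py <<'E'
import numpy as np,cv2
from station import ctrl,vision
def cam(f,o=None):
    if 'mount' in f:
        T=np.eye(4);T[:3,:3]=o['tcp_rot'];T[:3,3]=o['tcp_pos'];C=T@f['mount'];return C[:3,:3],C[:3,3]
    return f['R'].T,-f['R'].T@f['t']
def ray(f,uv,z,o=None):
    Rc,c=cam(f,o);p=cv2.undistortPoints(np.array(uv,float).reshape(-1,1,2),f['mtx'],f['D']).reshape(-1,2)
    d=np.c_[p,np.ones(len(p))]@Rc.T
    return c+d*((z-c[2])/d[:,2])[:,None]
def proj(f,X,o=None):
    Rc,c=cam(f,o);X=np.array(X,float).reshape(-1,3)
    return cv2.projectPoints((X-c)@Rc,np.zeros(3),np.zeros(3),f['mtx'],f['D'])[0].reshape(-1,2)
E
python3 - <<'E'
from h import *
a=dict(np.load('scene.npz'));b=dict(np.load('side.npz'))
A=cv2.resize(a['pixels'][130:340,140:360],None,fx=2.6,fy=2.6,interpolation=2)
cv2.imwrite('pics/c1.png',A)
B=cv2.resize(b['pixels'][150:320,180:420],None,fx=3,fy=3,interpolation=2);cv2.imwrite('pics/c2.png',B)
print('scene base',ray(a,[[303,318],[264,247],[232,212],[195,184],[229,190],[171,214],[259,160]],0).round())
pa=ray(a,[[284,178.5],[302,195],[322.5,213],[346,232.5]],12.5);pb=ray(b,[[323,201],[330,216.5],[337,234],[346,254]],12.5);print(pa.round(),pb.round())
print('side',ray(b,[[248,305],[263,247],[271,198],[211,202],[316,185]],0).round())
E
```

```text
scene base [[ 393. -272.    0.]
 [ 444.  -70.    0.]
 [ 450.   77.    0.]
 [ 430.  235.    0.]
 [ 491.  159.   -0.]
 [ 322.  158.    0.]
 [ 640.  232.    0.]]
[[ 633.  102.   12.]
 [ 627.   17.   12.]
 [ 623.  -68.   12.]
 [ 621. -153.   12.]] [[ 628.  100.   12.]
 [ 626.   15.   12.]
 [ 622.  -70.   12.]
 [ 620. -155.   12.]]
side [[ 383. -279.    0.]
 [ 437.  -83.    0.]
 [ 489.  159.    0.]
 [ 318.  158.    0.]
 [ 637.  224.    0.]]
```

View pics/c1.png

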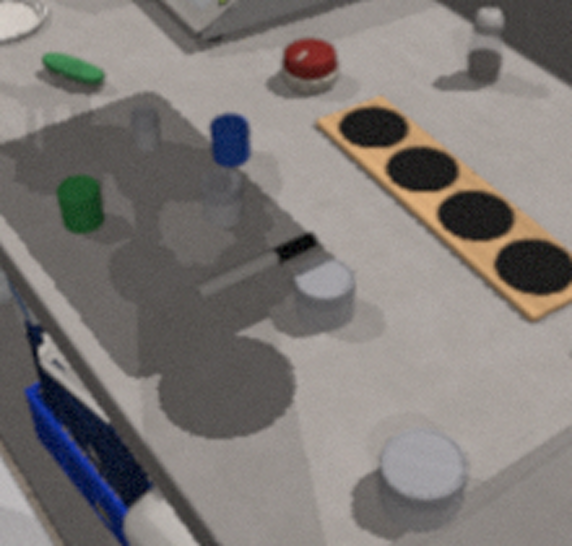

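View pics/c2.png

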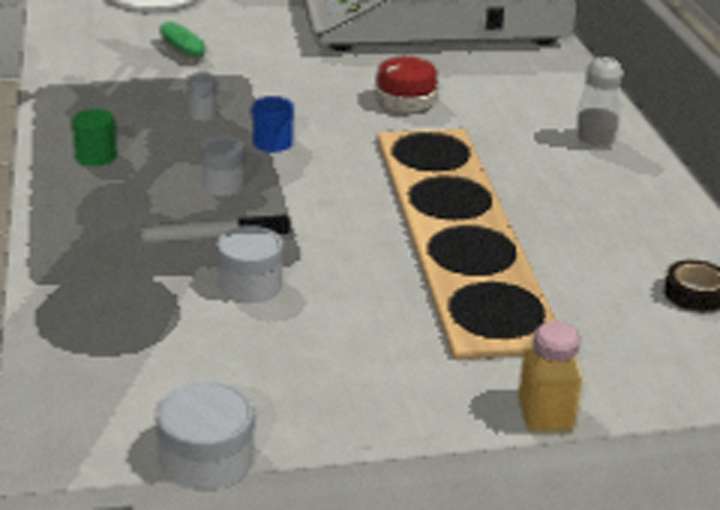

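Four silver tins are visible, with the smallest at (196,179) and then (226,207), (264,240) and (303,308) in the scene view. The blue tin (229,184) and green tin (171,208) are decoys. The timer is at the +y end of the board. I'll go to a central viewpoint with the jaws turned along the board's x, then look with the wrist camera.

```bash
cat >> h.py <<'E'
def plan(p,yaw=None,o=None):
    o=o or ctrl.get_obs();R=o['tcp_rot']
    s=R.T@(np.array(p,float)-o['tcp_pos'])/10
    if yaw is None: r=np.zeros(3)
    else:
        y=np.array([np.cos(np.radians(yaw)),np.sin(np.radians(yaw)),0]);z=np.array([0,0,-1.]);G=np.c_[np.cross(y,z),y,z]
        r=np.degrees(cv2.Rodrigues(R.T@G)[0].ravel())
    print('shift',s.round(2),'turn',r.round(1));return s,r
E
python3 -c "
from h import *
plan([450,60,230],-2.3)
plan([450,60,230])"
```

```text
shift [-38.51 -33.41  -1.58] turn [-0.1  0.  67.9]
shift [-38.51 -33.41  -1.58] turn [0. 0. 0.]
```

Emit:
play_rows:
  steps:
    - [[-38.5, -33.4, -1.6], [0, 0, 36]]
    - [[-38.5, -33.4, -1.6], [0, 0, 36]]
    - [[-38.5, -33.4, -1.6], [0, 0, 36]]
    - [[-38.5, -33.4, -1.6], [0, 0, 36]]
    - [[-38.5, -33.4, -1.6], [0, 0, 36]]
  fingers: -1

```text
time: 0.57
tcp_pos: [324.3, 332.6, 220.7]
tcp_rot: [[-0.492, 0.87, -0.001], [0.87, 0.492, -0.001], [-0.001, -0.002, -1.0]]
force: [0.6, -0.5, -0.8]
opening: 92.0
```

```bash
python3 -c "
from h import *
print(ctrl.get_obs()['tcp_pos']);plan([450,60,230],-2.3)"
```

```text
[324.29695261 332.56119166 220.69805614]
shift [-29.91  -2.48  -0.91] turn [-0.1  0.1 31.8]
```

Emit:
play_rows:
  steps:
    - [[-29.9, -2.5, -0.9], [0, 0, 31.8]]
    - [[-29.9, -2.5, -0.9], [0, 0, 31.8]]
    - [[-29.9, -2.5, -0.9], [0, 0, 31.8]]
    - [[-29.9, -2.5, -0.9], [0, 0, 31.8]]
    - [[-29.9, -2.5, -0.9], [0, 0, 31.8]]

```text
time: 0.98
tcp_pos: [411.1, 143.0, 227.2]
tcp_rot: [[0.046, 0.999, -0.001], [0.999, -0.046, -0.001], [-0.001, -0.001, -1.0]]
force: [1.2, 0.7, -0.2]
opening: 92.0
```

Emit:
play_rows:
  steps:
    - [[-9, 3, 0], [0, 0, 0]]
    - [[-9, 3, 0], [0, 0, 0]]
    - [[-9, 3, 0], [0, 0, 0]]
    - [[-9, 3, 0], [0, 0, 0]]
    - [[-9, 3, 0], [0, 0, 0]]

```text
time: 1.4
tcp_pos: [436.7, 51.6, 227.0]
tcp_rot: [[0.048, 0.999, -0.001], [0.999, -0.048, -0.001], [-0.001, -0.001, -1.0]]
force: [0.4, -0.2, 0.5]
opening: 92.0
```

Run:
```python
from h import *
o=ctrl.get_obs();f=vision.grab_frame('wrist');print(o['tcp_pos'],o['tcp_rot'].round(3))
np.savez('w1.npz',**f,**{k:o[k] for k in('tcp_pos','tcp_rot')});cv2.imwrite('pics/w1.png',f['pixels'])
X=[[430,235,42],[450,77,42],[440,-75,42],[388,-275,42],[630.5,101,12.5],[626.5,16,12.5],[622.5,-69,12.5],[620.5,-154,12.5]]
print(proj(f,X,o).round())
```

```text
[436.73701697  51.55393039 227.02908814] [[ 0.048  0.999 -0.001]
 [ 0.999 -0.048 -0.001]
 [-0.001 -0.001 -1.   ]]
[[269.  12.]
 [294. 164.]
 [291. 282.]
 [262. 402.]
 [440. 135.]
 [431. 202.]
 [423. 261.]
 [416. 314.]]
```

View pics/w1.png

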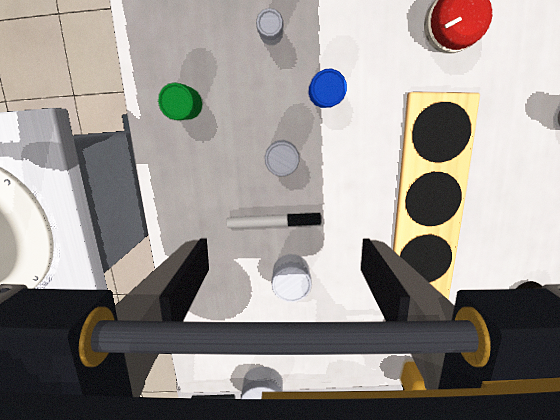

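The wrist view shows tin 29 at (270,21), tin 41 at (282,157), tin 53 at (291,275), and tin 65 cut off at the bottom. The knife at (275,219) lies between tins 41 and 53. Three pads are visible, and the timer is at the top right.

Run:
```python
from h import *
f=dict(np.load('w1.npz'));o=f
g=cv2.cvtColor(f['pixels'],6)
m=(g<50).astype(np.uint8);m[:, :400]=0;m[240:]=0
for c in cv2.findContours(m,0,2)[0]:
    if cv2.contourArea(c)>1500: print('pad',ray(f,c.reshape(-1,2)[:, :],12.5,o).round(1).min(0)/2+ray(f,c.reshape(-1,2),12.5,o).max(0)/2, np.ptp(ray(f,c.reshape(-1,2),12.5,o),0))
C=cv2.resize(np.hstack([f['pixels'][0:60,230:320],f['pixels'][130:190,235:325],f['pixels'][245:305,245:335]]),None,fx=2.9,fy=2.9)
cv2.imwrite('pics/c3.png',C)
print(ray(f,[[270,21],[282,157],[291,273]],42,o).round(1))
a=dict(np.load('scene.npz'));b=dict(np.load('side.npz'))
print('A',ray(a,[[140+425/2.6,130+467/2.6-0],[140+325/2.6,130+281/2.6]],42).round(),'B',ray(b,[[180+206/3,150+415/3],[180+251/3,150+248/3]],42).round())
```

```text
pad [629.10370931  19.30181044  12.5       ] [72.16520953 71.60484311  0.        ]
pad [632.37732004 104.06766652  12.5       ] [7.29382023e+01 7.11786371e+01 1.13686838e-13]
[[430.9 226.9  42. ]
 [436.3  85.8  42. ]
 [440.5 -61.5  42. ]]
A [[ 385. -280.   42.]
 [ 437.  -83.   42.]] B [[ 386. -279.   42.]
 [ 439.  -85.   42.]]
```

View pics/c3.png

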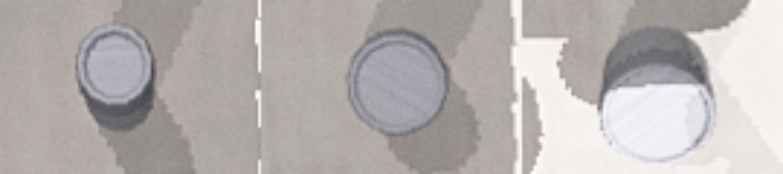

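Emit:
play_rows:
  steps:
    - [[17.4, -1.5, 15.7], [0, 0, 0]]
    - [[17.4, -1.5, 15.7], [0, 0, 0]]
    - [[17.4, -1.5, 15.7], [0, 0, 0]]
    - [[17.4, -1.5, 15.7], [0, 0, 0]]
    - [[17.4, -1.5, 15.7], [0, 0, 0]]

```text
time: 1.87
tcp_pos: [428.9, 209.8, 87.0]
tcp_rot: [[0.043, 0.999, -0.001], [0.999, -0.043, -0.0], [-0.0, -0.001, -1.0]]
force: [0.5, -0.4, 0.1]
opening: 91.9
```

Emit:
play_rows:
  steps:
    - [[2.5, -0.2, 2.2], [0, 0, 0]]
    - [[2.5, -0.2, 2.2], [0, 0, 0]]
    - [[2.5, -0.2, 2.2], [0, 0, 0]]

```text
time: 2.12
tcp_pos: [425.2, 236.8, 63.3]
tcp_rot: [[0.038, 0.999, -0.005], [0.999, -0.038, -0.001], [-0.001, -0.005, -1.0]]
force: [-0.2, -0.5, -0.0]
opening: 91.8
```

```bash
cat > w.py <<'E'
import sys
from h import *
o=ctrl.get_obs();f=vision.grab_frame('wrist');print(o['tcp_pos'].round(1))
cv2.imwrite('pics/'+sys.argv[1]+'.png',f['pixels']);np.savez(sys.argv[1]+'.npz',**f,tcp_pos=o['tcp_pos'],tcp_rot=o['tcp_rot'])
if len(sys.argv)>2: plan(eval(sys.argv[2]),-2.3)
E
python3 w.py w2 [430.5,226,10]
```

```text
[425.2 236.8  63.3]
shift [-0.99  0.41  5.49] turn [-0.1  0.   0. ]
```

View pics/w2.png

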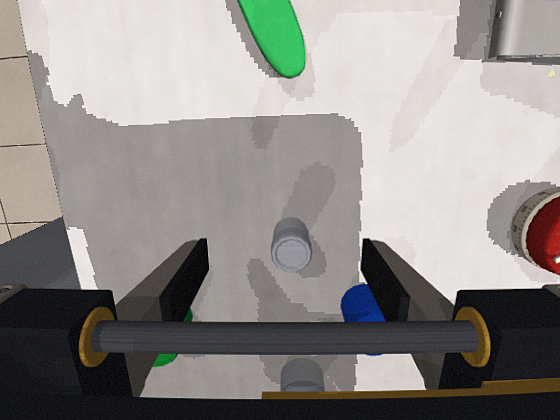

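Tin 29's top is centred at (291,252), midway between the fingers.

```bash
python3 -c "
from h import *
f=dict(np.load('w2.npz'));p=ray(f,[[291,252]],42,f)[0];print(p);p[2]=10;plan(p,-2.3)"
```

```text
[429.94420808 226.93988154  42.        ]
shift [-0.9   0.35  5.49] turn [-0.1  0.   0. ]
```

Emit:
play_rows:
  steps:
    - [[-0.9, 0.4, 2], [0, 0, 0]]
    - [[-0.9, 0.4, 4], [0, 0, 0]]
    - [[-0.9, 0.4, 5.3], [0, 0, 0]]
    - [[-0.9, 0.4, 5.3], [0, 0, 0]]
    - [[-0.9, 0.4, 5.3], [0, 0, 0]]

```text
time: 2.58
tcp_pos: [431.1, 226.6, 12.9]
tcp_rot: [[0.041, 0.999, -0.001], [0.999, -0.041, -0.0], [-0.0, -0.001, -1.0]]
force: [0.3, -0.3, -0.2]
opening: 91.8
```

Emit:
play_rows:
  steps:
    - [[0, 0, 0], [0, 0, 0]]
    - [[0, 0, 0], [0, 0, 0]]
    - [[0, 0, 0], [0, 0, 0]]
    - [[0, 0, 0], [0, 0, 0]]
    - [[0, 0, 0], [0, 0, 0]]
  fingers: 1

```text
time: 3.0
tcp_pos: [431.5, 226.7, 13.4]
tcp_rot: [[0.041, 0.999, 0.0], [0.999, -0.041, -0.0], [-0.0, 0.0, -1.0]]
force: [-0.4, -0.0, 0.5]
opening: 60.5
```

Emit:
play_rows:
  steps:
    - [[0, 0, 0], [0, 0, 0]]
    - [[0, 0, 0], [0, 0, 0]]
    - [[0, 0, 0], [0, 0, 0]]
    - [[0, 0, 0], [0, 0, 0]]
    - [[0, 0, 0], [0, 0, 0]]

```text
time: 3.42
tcp_pos: [431.3, 226.7, 13.4]
tcp_rot: [[0.041, 0.999, 0.0], [0.999, -0.041, -0.0], [-0.0, 0.0, -1.0]]
force: [0.5, 0.6, -0.1]
opening: 27.5
```

Emit:
play_rows:
  steps:
    - [[0, 0, 0], [0, 0, 0]]
    - [[0, 0, -4], [0, 0, 0]]
    - [[0, 0, -8], [0, 0, 0]]
    - [[-2, 3.5, -8], [0, 0, 0]]
    - [[-2, 3.5, -8], [0, 0, 0]]

```text
time: 3.83
tcp_pos: [472.4, 203.7, 98.0]
tcp_rot: [[0.042, 0.999, 0.013], [0.999, -0.042, 0.0], [0.001, 0.012, -1.0]]
force: [-0.4, -1.0, -1.2]
opening: 27.3
```

Emit:
play_rows:
  steps:
    - [[-9.6, 17, 0], [0, 0, 0]]
    - [[-9.6, 17, 0], [0, 0, 0]]
    - [[-9.6, 17, 0], [0, 0, 0]]
    - [[-9.6, 17, 0], [0, 0, 0]]
    - [[-9.6, 17, 0], [0, 0, 0]]

```text
time: 4.25
tcp_pos: [639.6, 98.8, 99.0]
tcp_rot: [[0.043, 0.999, 0.011], [0.999, -0.043, -0.0], [0.0, 0.011, -1.0]]
force: [1.0, 0.1, -0.2]
opening: 27.9
```

Emit:
play_rows:
  steps:
    - [[0, 0, 0], [0, 0, 0]]
    - [[0, 0, 0], [0, 0, 0]]

```text
time: 4.42
tcp_pos: [639.9, 97.4, 97.4]
tcp_rot: [[0.046, 0.999, 0.01], [0.999, -0.046, -0.0], [0.0, 0.01, -1.0]]
force: [-0.6, -0.3, -0.3]
opening: 27.7
```

```bash
python3 w.py w3 [631.5,102.5,26.5]
```

```text
[639.9  97.4  97.4]
shift [ 0.35 -0.79  7.08] turn [ 0.5 -0.  -0.2]
```

View pics/w3.png

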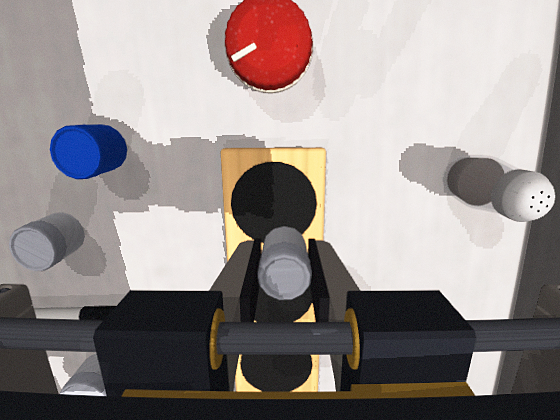

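Tin 29 is held, with its top at (289,278). The first pad is centred at about (274,202), spanning 231 to 316 across and 161 to 243 down.

```bash
python3 -c "
from h import *
f=dict(np.load('w3.npz'));print(ray(f,[[274,202],[231,202],[316,202],[274,161]],12.5,f).round(1))
print(ray(f,[[222,149],[326,149]],10,f).round(1), ray(f,[[289,278]],97.4-13.4+42,f).round(1))"
```

```text
[[633.1 105.9  12.5]
 [596.4 107.6  12.5]
 [669.  104.1  12.5]
 [635.  140.8  12.5]]
[[592.7 152.4  10. ]
 [678.4 148.4  10. ]] [[642.7  95.6 126. ]]
```

Emit:
play_rows:
  steps:
    - [[0.65, -0.93, 1], [0.5, 0, 0]]
    - [[0.65, -0.93, 3.5], [0.5, 0, 0]]
    - [[0.65, -0.93, 5.5], [0.5, 0, 0]]
    - [[0.65, -0.93, 5.5], [0.5, 0, 0]]
    - [[0.65, -0.93, 5.5], [0.5, 0, 0]]

```text
time: 4.88
tcp_pos: [627.0, 107.1, 40.5]
tcp_rot: [[0.043, 0.999, -0.005], [0.999, -0.043, 0.001], [0.001, -0.005, -1.0]]
force: [-0.3, 0.5, -0.3]
opening: 27.7
```

Emit:
play_rows:
  steps:
    - [[0, 0, 0], [0.1, 0, 0]]
    - [[0, 0, 0], [0.1, 0, 0]]
    - [[0, 0, 0], [0, 0, 0]]

```text
time: 5.13
tcp_pos: [627.6, 107.4, 41.9]
tcp_rot: [[0.042, 0.999, -0.003], [0.999, -0.042, 0.001], [0.001, -0.003, -1.0]]
force: [0.4, 0.2, 0.1]
opening: 27.9
```

Emit:
play_rows:
  steps:
    - [[-0.25, 0.35, 0.7], [0.1, 0, 0]]
    - [[-0.25, 0.35, 1.3], [0.1, 0, 0]]
    - [[-0.25, 0.35, 1.45], [0.1, 0, 0]]
    - [[-0.25, 0.35, 1.5], [0.1, 0, 0]]
    - [[-0.25, 0.35, 1.5], [0.1, 0, 0]]

```text
time: 5.55
tcp_pos: [630.7, 104.7, 26.5]
tcp_rot: [[0.042, 0.999, -0.006], [0.999, -0.042, 0.001], [0.001, -0.006, -1.0]]
force: [-0.2, 0.8, -0.5]
opening: 27.5
```

Emit:
play_rows:
  steps:
    - [[0, 0, 0], [0, 0, 0]]
    - [[0, 0, 0], [0, 0, 0]]
    - [[0, 0, 0], [0, 0, 0]]
    - [[0, 0, 0], [0, 0, 0]]
    - [[0, 0, 0], [0, 0, 0]]
  fingers: -1

```text
time: 5.97
tcp_pos: [630.8, 104.7, 26.6]
tcp_rot: [[0.042, 0.999, -0.005], [0.999, -0.042, 0.001], [0.001, -0.005, -1.0]]
force: [0.2, 0.6, 0.1]
opening: 58.9
```

Emit:
play_rows:
  steps:
    - [[0, 0, -3], [0, 0, 0]]
    - [[0, 0, -6], [0, 0, 0]]
    - [[0, 0, -9], [0, 0, 0]]
    - [[0, 0, -9], [0, 0, 0]]
    - [[0, 0, -9], [0, 0, 0]]

```text
time: 6.38
tcp_pos: [633.2, 104.6, 119.4]
tcp_rot: [[0.042, 0.999, -0.0], [0.999, -0.042, 0.001], [0.001, -0.0, -1.0]]
force: [0.3, 0.1, -1.0]
opening: 91.2
```

```bash
python3 w.py w4 [436.3,84.5,75]
```

```text
[633.2 104.6 119.4]
shift [ -2.84 -19.41   4.29] turn [-0.2 -0.1 -0.1]
```

View pics/w4.png

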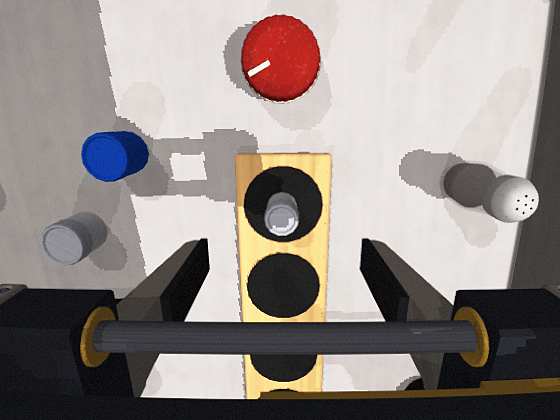

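Tin 29 is standing on the first pad, with its top at (282,220) and the pad centred at (283.5,204). Tin 41's top is at (66,243) and the second pad is at (283.5,285).

```bash
python3 -c "
from h import *
f=dict(np.load('w4.npz'));print(ray(f,[[283.5,204],[283.5,285]],12.5,f).round(1), ray(f,[[282,220]],54.5,f).round(1),ray(f,[[66,243]],42,f).round(1))"
```

```text
[[633.3 104.9  12.5]
 [629.6  20.4  12.5]] [[632.1 103.2  54.5]] [[440.   85.5  42. ]]
```

Emit:
play_rows:
  steps:
    - [[-0.6, -4, 0], [0, 0, 0]]
    - [[-1.2, -8, 0], [0, 0, 0]]
    - [[-1.8, -12, 0.6], [0, 0, 0]]
    - [[-2.4, -16, 2.5], [0, 0, 0]]
    - [[-2.7, -19.3, 4], [0, 0, 0]]

```text
time: 6.85
tcp_pos: [434.3, 85.7, 75.8]
tcp_rot: [[0.042, 0.999, -0.007], [0.999, -0.042, 0.001], [0.001, -0.007, -1.0]]
force: [-1.4, -0.3, 0.5]
opening: 91.7
```

Emit:
play_rows:
  steps:
    - [[0, 0, 0], [0, 0, 0]]
    - [[0, 0, 0], [0, 0, 0]]
    - [[0, 0, 0], [0, 0, 0]]

```text
time: 7.1
tcp_pos: [434.3, 85.7, 75.3]
tcp_rot: [[0.043, 0.999, -0.007], [0.999, -0.043, 0.001], [0.001, -0.007, -1.0]]
force: [0.2, -0.5, 0.1]
opening: 91.8
```

```bash
python3 w.py w5 [437.5,85.3,13.5]
```

```text
[434.3  85.7  75.3]
shift [-0.03  0.2   6.28] turn [-0.3 -0.1 -0.1]
```

View pics/w5.png

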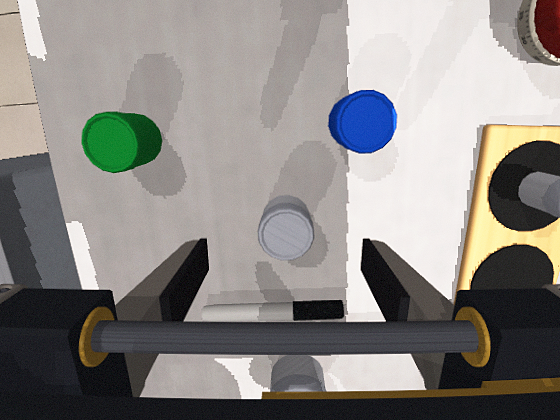

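Tin 41 is at (286,233), centred between the jaws, and the knife at (273,310) is clear. I'll descend and grip.

Emit:
play_rows:
  steps:
    - [[0, 0.2, 3], [-0.3, 0, 0]]
    - [[0, 0.2, 5], [-0.3, 0, 0]]
    - [[0, 0.2, 6.1], [-0.3, 0, 0]]
    - [[0, 0.2, 6.1], [-0.3, 0, 0]]
    - [[0, 0.2, 6.1], [-0.3, 0, 0]]

```text
time: 7.57
tcp_pos: [439.2, 85.5, 15.8]
tcp_rot: [[0.043, 0.999, 0.001], [0.999, -0.043, 0.001], [0.001, 0.001, -1.0]]
force: [0.5, -0.8, 0.4]
opening: 91.8
```

Emit:
play_rows:
  steps:
    - [[0, 0, 0], [0, 0, 0]]
    - [[0, 0, 0], [0, 0, 0]]
    - [[0, 0, 0], [0, 0, 0]]
    - [[0, 0, 0], [0, 0, 0]]
    - [[0, 0, 0], [0, 0, 0]]
  fingers: 1

```text
time: 7.98
tcp_pos: [439.6, 85.4, 16.3]
tcp_rot: [[0.043, 0.999, 0.002], [0.999, -0.043, 0.001], [0.001, 0.002, -1.0]]
force: [-0.3, -0.1, -0.2]
opening: 60.5
```

Emit:
play_rows:
  steps:
    - [[0, 0, 0], [0, 0, 0]]
    - [[0, 0, 0], [0, 0, 0]]
    - [[0, 0, 0], [0, 0, 0]]
    - [[0, 0, 0], [0, 0, 0]]
    - [[0, 0, 0], [0, 0, 0]]

```text
time: 8.4
tcp_pos: [439.5, 85.5, 16.3]
tcp_rot: [[0.043, 0.999, 0.002], [0.999, -0.043, 0.001], [0.001, 0.002, -1.0]]
force: [-1.0, -0.6, 1.2]
opening: 39.7
```

Emit:
play_rows:
  steps:
    - [[0, 0, -3], [0, 0, 0]]
    - [[0, 0, -6], [0, 0, 0]]
    - [[0, 0, -8.5], [0, 0, 0]]
    - [[0, 0, -8.5], [0, 0, 0]]
    - [[0, 0, -8.5], [0, 0, 0]]

```text
time: 8.82
tcp_pos: [440.5, 85.3, 102.4]
tcp_rot: [[0.043, 0.999, 0.005], [0.999, -0.043, 0.0], [0.001, 0.005, -1.0]]
force: [-0.6, -0.4, -1.4]
opening: 40.0
```

```bash
python3 w.py w6 [628.5,19.5,95]
```

```text
[440.5  85.3 102.4]
shift [-5.78 19.2   0.62] turn [ 0.1 -0.  -0.1]
```

Emit:
play_rows:
  steps:
    - [[-1.2, 4, 0], [0, 0, 0]]
    - [[-2.4, 8, 0], [0, 0, 0]]
    - [[-3.6, 12, 0.2], [0, 0, 0]]
    - [[-4.8, 16, 0.4], [0, 0, 0]]
    - [[-5.8, 19.2, 0.6], [0, 0, 0]]

```text
time: 9.28
tcp_pos: [629.3, 18.4, 92.1]
tcp_rot: [[0.043, 0.999, -0.001], [0.999, -0.043, 0.001], [0.001, -0.002, -1.0]]
force: [0.5, -0.0, -0.7]
opening: 39.8
```

Emit:
play_rows:
  steps:
    - [[0, 0, 1], [0, 0, 0]]
    - [[0, 0, 3], [0, 0, 0]]
    - [[0, 0, 4.5], [0, 0, 0]]
    - [[0, 0, 4.5], [0, 0, 0]]
    - [[0, 0, 4.5], [0, 0, 0]]

```text
time: 9.7
tcp_pos: [626.6, 18.9, 44.1]
tcp_rot: [[0.043, 0.999, -0.007], [0.999, -0.043, 0.002], [0.002, -0.007, -1.0]]
force: [0.1, 0.3, 0.4]
opening: 39.9
```

```bash
python3 -c "
from h import *
print(ctrl.get_obs()['tcp_pos']);plan([628.5,19.5,29],-2.3)"
```

```text
[626.58616848  18.86875968  44.09640441]
shift [0.07 0.2  1.51] turn [-0.4 -0.1 -0.2]
```

Emit:
play_rows:
  steps:
    - [[0.1, 0.2, 0.7], [-0.3, 0, 0]]
    - [[0.1, 0.2, 1.2], [-0.3, 0, 0]]
    - [[0.1, 0.2, 1.45], [-0.3, 0, 0]]
    - [[0.1, 0.2, 1.45], [-0.3, 0, 0]]
    - [[0.1, 0.2, 1.45], [-0.3, 0, 0]]

```text
time: 10.12
tcp_pos: [628.7, 19.8, 29.9]
tcp_rot: [[0.043, 0.999, -0.002], [0.999, -0.043, 0.002], [0.002, -0.002, -1.0]]
force: [-0.0, -0.4, -1.0]
opening: 39.4
```

Emit:
play_rows:
  steps:
    - [[0, 0, 0], [0, 0, 0]]
    - [[0, 0, 0], [0, 0, 0]]
    - [[0, 0, 0], [0, 0, 0]]
    - [[0, 0, 0], [0, 0, 0]]
    - [[0, 0, 0], [0, 0, 0]]
  fingers: -1

```text
time: 10.53
tcp_pos: [628.9, 19.8, 30.1]
tcp_rot: [[0.043, 0.999, -0.001], [0.999, -0.043, 0.002], [0.002, -0.001, -1.0]]
force: [-0.6, 0.1, -0.0]
opening: 71.0
```

Emit:
play_rows:
  steps:
    - [[0, 0, -3], [0, 0, 0]]
    - [[0, 0, -6], [0, 0, 0]]
    - [[0, 0, -9], [0, 0, 0]]
    - [[0, 0, -9], [0, 0, 0]]
    - [[0, 0, -9], [0, 0, 0]]

```text
time: 10.95
tcp_pos: [630.8, 19.4, 122.7]
tcp_rot: [[0.043, 0.999, 0.004], [0.999, -0.043, 0.001], [0.001, 0.004, -1.0]]
force: [-0.1, -0.7, -0.5]
opening: 92.1
```

```bash
python3 w.py w7 [441,-83,110]
```

```text
[630.8  19.4 122.7]
shift [-11.06 -18.36   1.03] turn [-0.  -0.1 -0.2]
```

View pics/w7.png

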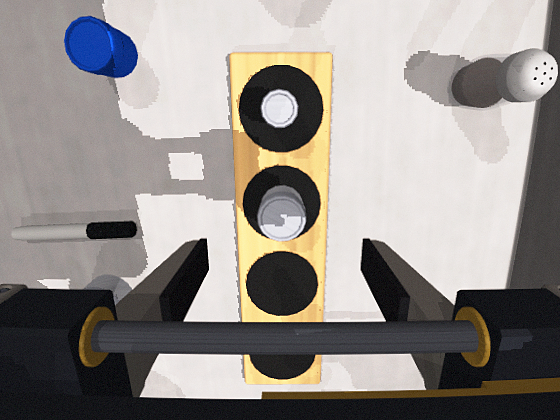

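Tin 41 is centred on the second pad at (281,205). Next is tin 53.

Emit:
play_rows:
  steps:
    - [[-2.2, -3.7, 0], [0, 0, 0]]
    - [[-4.4, -7.4, 0], [0, 0, 0]]
    - [[-6.6, -11, 0.5], [0, 0, 0]]
    - [[-8.8, -14.7, 2], [0, 0, 0]]
    - [[-11.1, -18.4, 3.5], [0, 0, 0]]

```text
time: 11.42
tcp_pos: [447.6, -77.9, 87.3]
tcp_rot: [[0.042, 0.999, -0.002], [0.999, -0.042, 0.002], [0.002, -0.002, -1.0]]
force: [0.2, -0.8, -0.1]
opening: 91.8
```

Emit:
play_rows:
  steps:
    - [[-0.3, -0.2, 0.5], [0, 0, 0]]
    - [[-0.3, -0.2, 0.5], [0, 0, 0]]
    - [[-0.3, -0.2, 0.5], [0, 0, 0]]

```text
time: 11.67
tcp_pos: [445.1, -80.6, 81.5]
tcp_rot: [[0.043, 0.999, -0.003], [0.999, -0.043, 0.003], [0.003, -0.003, -1.0]]
force: [0.1, -1.3, 0.8]
opening: 91.9
```

```bash
python3 w.py w8 [440,-83,15]
```

```text
[445.1 -80.6  81.5]
shift [-0.27 -0.62  6.74] turn [-0.1 -0.1 -0.1]
```

View pics/w8.png

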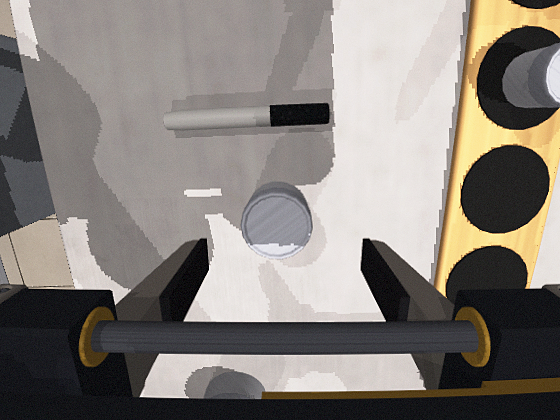

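Tin 53's top is centred at (277,225), the third pad is at (505,189), and the knife is clear.

```bash
python3 -c "
from h import *
f=dict(np.load('w8.npz'));print(ray(f,[[505,189]],12.5,f).round(1));p=ray(f,[[277,225]],42,f)[0];print(p);p[2]=16;plan(p,-2.3)"
```

```text
[[625.3 -64.7  12.5]]
[440.6602781  -77.08832956  42.        ]
shift [ 0.32 -0.58  6.65] turn [-0.1 -0.1 -0.1]
```

Emit:
play_rows:
  steps:
    - [[0.2, -0.55, 2], [0, 0, 0]]
    - [[0.2, -0.55, 4.5], [0, 0, 0]]
    - [[0.2, -0.55, 6.6], [0, 0, 0]]
    - [[0.2, -0.55, 6.6], [0, 0, 0]]
    - [[0.2, -0.55, 6.6], [0, 0, 0]]

```text
time: 12.13
tcp_pos: [441.5, -77.8, 16.4]
tcp_rot: [[0.041, 0.999, -0.002], [0.999, -0.041, 0.003], [0.003, -0.003, -1.0]]
force: [1.0, -0.6, 0.1]
opening: 92.1
```

Emit:
play_rows:
  steps:
    - [[0, 0, 0], [0, 0, 0]]
    - [[0, 0, 0], [0, 0, 0]]
    - [[0, 0, 0], [0, 0, 0]]
    - [[0, 0, 0], [0, 0, 0]]
    - [[0, 0, 0], [0, 0, 0]]
  fingers: 1

```text
time: 12.55
tcp_pos: [442.0, -78.0, 17.1]
tcp_rot: [[0.041, 0.999, -0.001], [0.999, -0.041, 0.002], [0.002, -0.001, -1.0]]
force: [-0.1, -0.1, 0.3]
opening: 61.0
```

Emit:
play_rows:
  steps:
    - [[0, 0, 0], [0, 0, 0]]
    - [[0, 0, 0], [0, 0, 0]]
    - [[0, 0, 0], [0, 0, 0]]
    - [[0, 0, 0], [0, 0, 0]]
    - [[0, 0, 0], [0, 0, 0]]

```text
time: 12.97
tcp_pos: [442.2, -78.1, 17.4]
tcp_rot: [[0.041, 0.999, -0.001], [0.999, -0.041, 0.002], [0.002, -0.001, -1.0]]
force: [-2.1, 0.6, 5.0]
opening: 51.8
```

Emit:
play_rows:
  steps:
    - [[0, 0, -3], [0, 0, 0]]
    - [[0, 0, -6], [0, 0, 0]]
    - [[0, 0, -8.5], [0, 0, 0]]
    - [[0, 0, -8.5], [0, 0, 0]]
    - [[0, 0, -8.5], [0, 0, 0]]

```text
time: 13.38
tcp_pos: [443.2, -78.7, 103.3]
tcp_rot: [[0.041, 0.999, 0.002], [0.999, -0.041, 0.001], [0.001, 0.002, -1.0]]
force: [0.2, -0.1, -1.2]
opening: 52.2
```

```bash
python3 w.py w9 [625,-65.5,95]
```

```text
[443.2 -78.7 103.3]
shift [ 2.02 18.24  0.65] turn [-0.1 -0.1 -0.1]
```

View pics/w9.png

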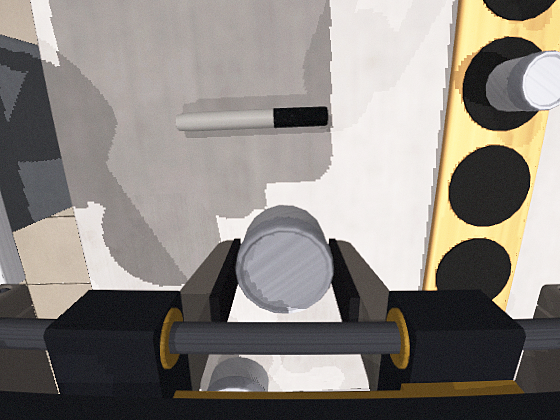

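Tin 53 is held, with its top centred at (285,266). Now carrying it to the third pad.

Emit:
play_rows:
  steps:
    - [[0.4, 4, 0], [0, 0, 0]]
    - [[0.8, 8, 0], [0, 0, 0]]
    - [[1.2, 12, 0.2], [0, 0, 0]]
    - [[1.6, 16, 0.4], [0, 0, 0]]
    - [[2, 18.2, 0.6], [0, 0, 0]]

```text
time: 13.85
tcp_pos: [626.5, -65.2, 92.5]
tcp_rot: [[0.041, 0.999, -0.003], [0.999, -0.041, 0.003], [0.003, -0.003, -1.0]]
force: [1.0, -0.3, -0.6]
opening: 51.6
```

Emit:
play_rows:
  steps:
    - [[0, 0, 1], [0, 0, 0]]
    - [[0, 0, 3], [0, 0, 0]]
    - [[0, 0, 4.5], [0, 0, 0]]
    - [[0, 0, 4.5], [0, 0, 0]]
    - [[0, 0, 4.5], [0, 0, 0]]

```text
time: 14.27
tcp_pos: [623.4, -64.3, 44.4]
tcp_rot: [[0.041, 0.999, -0.009], [0.999, -0.041, 0.005], [0.005, -0.01, -1.0]]
force: [0.6, 0.8, -0.5]
opening: 51.9
```

```bash
python3 -c "
from h import *
f=dict(np.load('w9.npz'));print(ray(f,[[285,266]],128,f).round(1))
print(ctrl.get_obs()['tcp_pos']);plan([625,-65.5,30.3],-2.3)"
```

```text
[[444.4 -75.7 128. ]]
[623.42398187 -64.34729067  44.3941648 ]
shift [-0.12  0.18  1.41] turn [-0.5 -0.3 -0.1]
```

Emit:
play_rows:
  steps:
    - [[-0.3, 0.2, 0.7], [-0.4, -0.3, 0]]
    - [[-0.3, 0.2, 1.2], [-0.4, -0.3, 0]]
    - [[-0.3, 0.2, 1.35], [-0.4, -0.3, 0]]
    - [[-0.3, 0.2, 1.35], [-0.4, -0.3, 0]]
    - [[-0.3, 0.2, 1.35], [-0.4, -0.3, 0]]

```text
time: 14.68
tcp_pos: [625.4, -67.5, 31.2]
tcp_rot: [[0.041, 0.999, -0.002], [0.999, -0.041, -0.001], [-0.001, -0.002, -1.0]]
force: [0.1, -0.4, -1.8]
opening: 51.7
```

Emit:
play_rows:
  steps:
    - [[0, 0, 0], [0, 0, 0]]
    - [[0, 0, 0], [0, 0, 0]]
    - [[0, 0, 0], [0, 0, 0]]
    - [[0, 0, 0], [0, 0, 0]]
    - [[0, 0, 0], [0, 0, 0]]
  fingers: -1

```text
time: 15.1
tcp_pos: [625.5, -67.5, 31.4]
tcp_rot: [[0.041, 0.999, -0.002], [0.999, -0.041, -0.001], [-0.001, -0.002, -1.0]]
force: [-0.2, -0.0, -0.1]
opening: 83.1
```

Emit:
play_rows:
  steps:
    - [[0, 0, -3], [0, 0, 0]]
    - [[0, 0, -6], [0, 0, 0]]
    - [[0, 0, -9], [0, 0, 0]]
    - [[0, 0, -9], [0, 0, 0]]
    - [[0, 0, -9], [0, 0, 0]]

```text
time: 15.52
tcp_pos: [627.4, -67.9, 124.1]
tcp_rot: [[0.041, 0.999, 0.003], [0.999, -0.041, -0.002], [-0.002, 0.003, -1.0]]
force: [-1.4, 0.4, -0.0]
opening: 91.7
```

```bash
python3 w.py w10 [388,-276,110]
```

```text
[627.4 -67.9 124.1]
shift [-21.81 -22.92   1.22] turn [-0.   0.1 -0.1]
```

Emit:
play_rows:
  steps:
    - [[-2.8, -2.9, 0], [0, 0, 0]]
    - [[-5.6, -5.8, 0], [0, 0, 0]]
    - [[-8.4, -8.7, 0.3], [0, 0, 0]]
    - [[-11.2, -11.6, 0.6], [0, 0, 0]]
    - [[-14, -14.7, 0.8], [0, 0, 0]]

```text
time: 15.98
tcp_pos: [470.8, -201.1, 111.8]
tcp_rot: [[0.04, 0.999, -0.004], [0.999, -0.04, 0.001], [0.001, -0.004, -1.0]]
force: [0.3, -0.4, 0.5]
opening: 91.6
```

Emit:
play_rows:
  steps:
    - [[-3, -3, 0.3], [0, 0, 0]]
    - [[-6, -6, 0.6], [0, 0, 0]]
    - [[-8.2, -8.6, 0.8], [0, 0, 0]]
    - [[-8.2, -8.6, 1], [0, 0, 0]]
    - [[-8.2, -8.6, 1], [0, 0, 0]]

```text
time: 16.4
tcp_pos: [379.4, -279.4, 100.1]
tcp_rot: [[0.045, 0.999, -0.006], [0.999, -0.045, 0.004], [0.004, -0.006, -1.0]]
force: [-0.4, -0.1, 0.0]
opening: 92.3
```

```bash
python3 w.py w11 [388,-277,18]
```

```text
[ 379.4 -279.4  100.1]
shift [0.18 0.78 8.25] turn [-0.3 -0.2 -0.1]
```

View pics/w11.png

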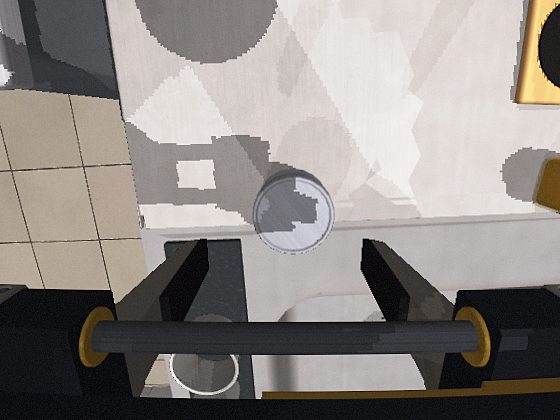

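Tin 65's top is centred at (294,214), at the table edge just before the sink.

```bash
python3 -c "
from h import *
f=dict(np.load('w11.npz'));print(ray(f,[[254,214],[334,214],[294,175],[294,254]],42,f).round(1),ray(f,[[240,230]],0,f));p=ray(f,[[294,214]],42,f)[0];print(p);p[2]=18;plan(p,-2.3)"
```

```text
[[ 356.6 -272.5   42. ]
 [ 418.5 -275.1   42. ]
 [ 388.7 -243.4   42. ]
 [ 386.4 -307.4   42. ]] [[ 337.3813795  -300.17370532    0.        ]]
[ 387.5722109  -273.81088513   42.        ]
shift [0.5  0.73 8.25] turn [-0.3 -0.2 -0.1]
```

Emit:
play_rows:
  steps:
    - [[0.35, 0.75, 1.5], [-0.3, -0.2, 0]]
    - [[0.35, 0.75, 3], [-0.3, -0.2, 0]]
    - [[0.35, 0.75, 4], [-0.3, -0.2, 0]]
    - [[0.35, 0.75, 4], [-0.3, -0.2, 0]]
    - [[0.35, 0.75, 4], [-0.3, -0.2, 0]]

```text
time: 16.87
tcp_pos: [388.1, -274.3, 59.9]
tcp_rot: [[0.041, 0.999, -0.001], [0.999, -0.041, 0.002], [0.002, -0.001, -1.0]]
force: [0.4, -0.5, 0.1]
opening: 92.0
```

Emit:
play_rows:
  steps:
    - [[-0.15, 0, 1.5], [0, 0, 0]]
    - [[-0.15, 0, 3], [0, 0, 0]]
    - [[-0.15, 0, 4.2], [0, 0, 0]]
    - [[-0.15, 0, 4.2], [0, 0, 0]]
    - [[-0.15, 0, 4.2], [0, 0, 0]]

```text
time: 17.28
tcp_pos: [388.3, -275.6, 18.3]
tcp_rot: [[0.04, 0.999, -0.001], [0.999, -0.04, 0.002], [0.002, -0.001, -1.0]]
force: [-0.4, -0.1, 0.2]
opening: 92.2
```

Emit:
play_rows:
  steps:
    - [[0, 0, 0], [0, 0, 0]]
    - [[0, 0, 0], [0, 0, 0]]
    - [[0, 0, 0], [0, 0, 0]]
    - [[0, 0, 0], [0, 0, 0]]
    - [[0, 0, 0], [0, 0, 0]]
  fingers: 1

```text
time: 17.7
tcp_pos: [388.5, -276.0, 18.8]
tcp_rot: [[0.04, 0.999, -0.001], [0.999, -0.04, 0.001], [0.001, -0.001, -1.0]]
force: [0.1, 0.9, 2.9]
opening: 64.2
```

Emit:
play_rows:
  steps:
    - [[0, 0, 0], [0, 0, 0]]
    - [[0, 0, 0], [0, 0, 0]]
    - [[0, 0, 0], [0, 0, 0]]

```text
time: 17.95
tcp_pos: [388.5, -276.0, 18.9]
tcp_rot: [[0.04, 0.999, -0.001], [0.999, -0.04, 0.001], [0.001, -0.001, -1.0]]
force: [0.4, -0.2, -0.4]
opening: 63.9
```

Emit:
play_rows:
  steps:
    - [[0, 0, -3], [0, 0, 0]]
    - [[0, 0, -6], [0, 0, 0]]
    - [[0, 0, -9], [0, 0, 0]]
    - [[0, 0, -9], [0, 0, 0]]
    - [[0, 0, -9], [0, 0, 0]]

```text
time: 18.37
tcp_pos: [389.5, -277.1, 110.3]
tcp_rot: [[0.04, 0.999, 0.002], [0.999, -0.04, -0.002], [-0.002, 0.002, -1.0]]
force: [0.5, 0.5, -2.1]
opening: 63.7
```

```bash
python3 w.py w12 [621.5,-150.5,105]
python3 - <<'E'
from h import *
f=dict(np.load('w12.npz'))
cv2.imwrite('pics/w12c.png',f['pixels'])
f=dict(np.load('w10.npz'))
E
```

```text
[ 389.5 -277.1  110.3]
shift [13.47 22.78  0.34] turn [-0.1 -0.1 -0. ]
```

View pics/w12c.png

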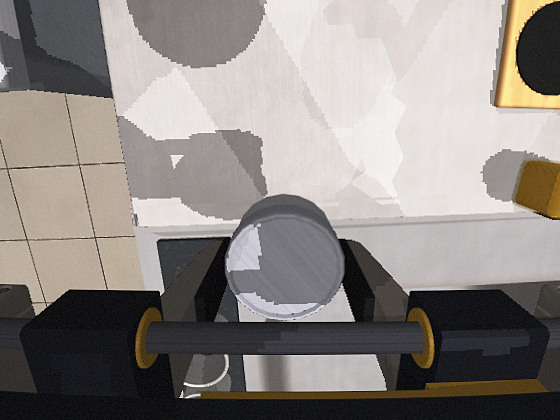

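Tin 65 is held, with its top centred at (285,261). I'll carry it +y first, then +x, to keep clear of the amber jar.

Emit:
play_rows:
  steps:
    - [[4, 1, -0.5], [0, 0, 0]]
    - [[8, 2, -1], [0, 0, 0]]
    - [[11, 4.8, -1], [0, 0, 0]]
    - [[13, 8.4, -1], [0, 0, 0]]
    - [[13.4, 12.5, -1], [0, 0, 0]]

```text
time: 18.83
tcp_pos: [517.6, -142.5, 115.7]
tcp_rot: [[0.038, 0.999, -0.006], [0.999, -0.038, 0.005], [0.005, -0.006, -1.0]]
force: [0.3, -1.8, -0.9]
opening: 63.9
```

Emit:
play_rows:
  steps:
    - [[0, 4, 0], [0, 0, 0]]
    - [[0, 8, 0], [0, 0, 0]]
    - [[0, 10, 0], [0, 0, 0]]
    - [[0, 10, 0], [0, 0, 0]]

```text
time: 19.17
tcp_pos: [619.4, -145.5, 111.9]
tcp_rot: [[0.037, 0.999, -0.008], [0.999, -0.036, 0.006], [0.006, -0.008, -1.0]]
force: [0.4, 0.5, -2.2]
opening: 64.0
```

```bash
python3 -c "
from h import *
f=dict(np.load('w12.npz'));print(ray(f,[[285,261]],110.3-18.9+42,f).round(1))
print(ctrl.get_obs()['tcp_pos']);plan([621.5,-150.5,31.8],-2.3)"
```

```text
[[ 390.7 -271.9  133.4]]
[ 619.39870257 -145.47424205  111.85191208]
shift [-0.54  0.29  8.  ] turn [-0.5 -0.3  0.2]
```

Emit:
play_rows:
  steps:
    - [[-0.85, 0.3, 1.5], [-0.4, -0.3, 0]]
    - [[-0.85, 0.3, 4], [-0.4, -0.3, 0]]
    - [[-0.85, 0.3, 6.3], [-0.4, -0.3, 0]]
    - [[-0.85, 0.3, 6.3], [-0.4, -0.3, 0]]
    - [[-0.85, 0.3, 6.3], [-0.4, -0.3, 0]]

```text
time: 19.58
tcp_pos: [618.6, -152.6, 45.6]
tcp_rot: [[0.037, 0.999, -0.008], [0.999, -0.037, 0.004], [0.003, -0.008, -1.0]]
force: [0.6, -0.7, -0.8]
opening: 63.8
```

```bash
python3 -c "
from h import *
plan([621.5,-153.5,31.8],-2.3)"
```

```text
shift [-0.09  0.3   1.38] turn [-0.4 -0.2  0.2]
```

Emit:
play_rows:
  steps:
    - [[-0.1, 0.3, 0.7], [-0.4, -0.2, 0]]
    - [[-0.1, 0.3, 1.1], [-0.4, -0.2, 0]]
    - [[-0.1, 0.3, 1.35], [-0.4, -0.2, 0]]
    - [[-0.1, 0.3, 1.35], [-0.4, -0.2, 0]]
    - [[-0.1, 0.3, 1.35], [-0.4, -0.2, 0]]

```text
time: 20.0
tcp_pos: [621.7, -153.7, 32.6]
tcp_rot: [[0.037, 0.999, -0.0], [0.999, -0.037, -0.0], [-0.0, -0.0, -1.0]]
force: [0.4, -0.6, -0.0]
opening: 64.2
```

Emit:
play_rows:
  steps:
    - [[0, 0, 0], [0, 0, 0]]
    - [[0, 0, 0], [0, 0, 0]]
    - [[0, 0, 0], [0, 0, 0]]
    - [[0, 0, 0], [0, 0, 0]]
    - [[0, 0, 0], [0, 0, 0]]
  fingers: -1

```text
time: 20.42
tcp_pos: [621.9, -153.8, 32.9]
tcp_rot: [[0.037, 0.999, 0.0], [0.999, -0.037, -0.001], [-0.001, 0.0, -1.0]]
force: [-0.2, 0.3, 0.5]
opening: 91.6
```

Emit:
play_rows:
  steps:
    - [[0, 0, -3], [0, 0, 0]]
    - [[0, 0, -6], [0, 0, 0]]
    - [[0, 0, -10], [0, 0, 0]]
    - [[0, 0, -14], [0, 0, 0]]
    - [[0, 0, -16], [0, 0, 0]]

```text
time: 20.83
tcp_pos: [623.9, -154.6, 199.0]
tcp_rot: [[0.037, 0.999, 0.007], [0.999, -0.037, -0.004], [-0.004, 0.008, -1.0]]
force: [1.1, 0.0, 2.8]
opening: 91.8
```

Emit:
play_rows:
  steps:
    - [[0, -4, 0], [0, 0, 0]]
    - [[0, -8, 0], [0, 0, 0]]
    - [[0, -12, 0], [0, 0, 0]]
    - [[0, -12, 0], [0, 0, 0]]
    - [[0, -12, 0], [0, 0, 0]]

```text
time: 21.25
tcp_pos: [502.1, -149.6, 197.6]
tcp_rot: [[0.038, 0.999, 0.007], [0.999, -0.038, -0.003], [-0.003, 0.007, -1.0]]
force: [0.3, -0.7, 1.1]
opening: 91.6
```

```bash
python3 w.py w13
python3 - <<'E'
from h import *
a=vision.grab_frame('scene');b=vision.grab_frame('side');np.savez('s2.npz',**a);np.savez('d2.npz',**b)
w=dict(np.load('w13.npz'))['pixels']
r=lambda i,k:cv2.resize(i,None,fx=k,fy=k,interpolation=2)
A=cv2.resize(a['pixels'][130:260,230:400],(400,306),interpolation=2);B=cv2.resize(b['pixels'][160:275,280:400],(320,306),interpolation=2)
C=cv2.resize(w,(380,285))
o=np.zeros((591,720,3),np.uint8);o[:306,:400]=A;o[:306,400:]=B;o[306:,:380]=C;cv2.imwrite('pics/fin.png',o)
E
```

```text
[ 502.1 -149.6  197.6]
```

View pics/fin.png

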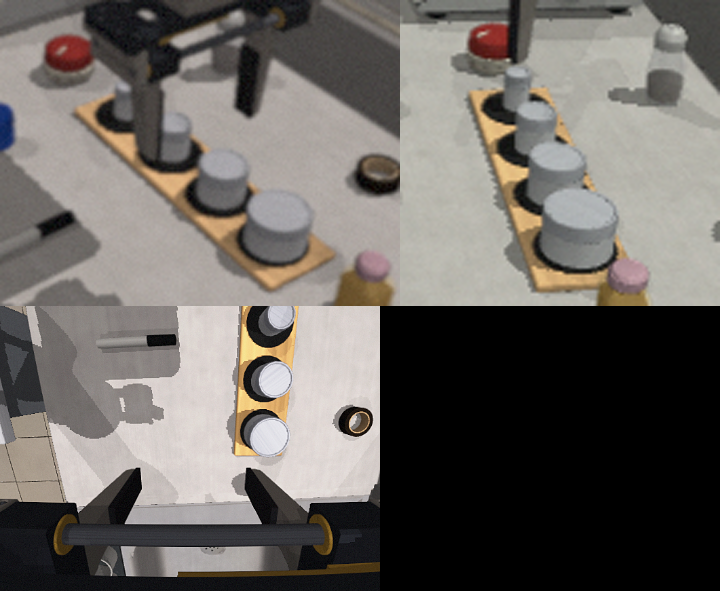

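All four tins stand on their pads in the right order. One numeric check from the tops' pixels in this last picture before handing in.

Run:
```python
from h import *
d=dict(np.load('d2.npz'));w=dict(np.load('w13.npz'))
q=np.array([[517,74],[536,116],[558,160],[579,212]],float);q=np.c_[280+(q[:,0]-400)/2.667,160+q[:,1]/2.661]
print('side',ray(d,q,54.5).round(1));print('pads side (628,100)(626,15)(622,-70)(620,-155)')
print('wrist 65,53',ray(w,[[397.5,191.6],[405,109]],54.5,w).round(1))
```

```text
side [[ 627.5   98.6   54.5]
 [ 624.3    9.1   54.5]
 [ 623.3  -73.4   54.5]
 [ 618.2 -157.9   54.5]]
pads side (628,100)(626,15)(622,-70)(620,-155)
wrist 65,53 [[ 622.6 -151.1   54.5]
 [ 625.1  -68.1   54.5]]
```

Run:
```python
from h import *
w=dict(np.load('w7.npz'));t=ray(w,[[282,217]],54.5,w)[0];p=ray(w,[[281,204]],12.5,w)[0];print(t,p)
if abs(t-p)[:2].max()<7: print(ctrl.close_job())
```

```text
[629.93774706  19.47815188  54.5       ] [628.84875587  18.88689847  12.5       ]
the job is handed in; nothing more can be done
None
```

I set all four tins upright on their pads and handed the job in at about 21 s on the robot clock. From the timer's end they stand in the order 29, 41, 53, 65 mm. I never touched the timer or the decoys, and the gripper was open and clear of everything at the end.

All final checks put the tins inside the 12 mm tolerance:

- **Wrist camera:** tins 29 and 41 were within about 2 mm of their pad centres. Tins 53 and 65 were within about 3 mm of where I had measured their pads.
- **Side camera:** tins 29, 53 and 65 were within about 4 mm.
- **Disagreement:** a coarse side-view reading put tin 41 about 6 mm off along the board, against about 1 mm by the wrist camera. The fixed cameras and the wrist camera differed by about 3 mm throughout.

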